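# Square a stone tile against the jig fence with a spacer

### The arm

A 6-joint arm with a two-finger parallel gripper is mounted at the origin on the work surface. World frame = base frame: x ahead of the robot, y to its left, z up, the work surface at z = 0. Lengths are in m, angles in rad, forces in N, time in s.
With the tool pointing down it reaches from about 0.325 to 0.9 m from the base axis. Payload 6.1 kg.
Tool frame: the origin (TCP) lies at the very end of the fingers, on their centre line; the grasp point (between the pads) lies 19 mm behind it (bot.hold_point_z is the distance from the TCP to the grasp point, in m); z points along the fingers, x is the direction in which the jaws open and shut, and the axes are right-handed (so a half turn about z gives the same grasp; the last joint's range is limited). The gripper opens to 87 mm and grips with 3 to 60 N. Pads are 19 mm wide; open, the fingers measure 117 mm over their backs; the gripper's body (75 mm by 190 mm) begins 51 mm behind the grasp point.
Start: joints at [-1.347, 0.22, 1.526, -0, 1.395, -0.126], TCP at [0.214, -0.587, 0.223] pointing down, gripper open.
Joint ranges: [-2.98, 2.98], [-0.91, 2.08], [0.09, 2.57], [-1.24, 4.39], [0.2, 2.65], [-2.68, 2.68]. Speed limits (rad/s): [2.57, 2.57, 3.01, 3.14, 3.14, 3.14].

### API

Orientations are given as a 3x3 rotation matrix whose columns are the frame's x, y, z axes.
In Python, from workcell import get_obs, camera, get_calibration, bot gives the robot as it stands. The module is installed in compiled form; this text tells all that it offers.
- The arm moves only by the tool arm_command, never from a script. Its argument "series" is text: rows parted by semicolons, each of 6 numbers parted by spaces: the shift along the tool's x, y, z in m, then the turn, a rotation vector about the tool's x, y, z in degrees. A call has 1 to 20 rows; each row is the pose to reach, as a shift and turn from the pose commanded when the call began, along the tool's axes at that moment; what a row does not reach only later rows make up. A row lasts 1/12 s, in which the tool goes at most 41.7 mm and 7.16 degrees, less where a joint would pass 70% of its speed; a pose out of reach is approached as far as the arm can. A call with a gripper value outside its range is refused whole. "fingers" is the opening, from 0 (shut) to 1 (fully open), set as the call begins (left out, the last holds). The fingers move at their own pace and stop on an object; "grip_force" is the grip in N (left out, the last holds). Time passes only in rows, so rows that repeat a pose let the fingers close. It gives the time, the measured TCP pose, the force and the opening at its end, in the units of the state.
- get_obs(): the state, without advancing time (a new reading comes with each control period).
- camera(name): name is "scene" or "top"; returns the picture (400x640x3 uint8, red, green, blue); there is no depth.
- get_calibration(name): a dict with "fx", "fy", "cx", "cy" (pixels), "R" (3x3) and "t" (3): a world point X has camera coordinates R X + t. Camera axes: x right, y down, z forward; pixel columns grow to the right and rows downward; lengths in m; the calibration is good to about 2 mm. A picture is of the moment at which its call begins. get_calibration takes no time and is no camera call.
- bot.close_job(): hands the job in, once; it reports no verdict.
The state is a dict: "t": time; "q": joint angles; "dq": joint speeds; "joint_efforts": joint torques, N m; "ee_pos": TCP position; "tcp_rot": TCP orientation; "ft_force": force on the tool from outside, world axes, zero at the start; "moment": the same for the moment, N m; "grip_width": finger opening in m.
Only numpy, scipy, OpenCV 4.12 (cv2) and the standard library are available. Lean on these libraries where they do the work, as an engineer would, in place of code of your own. Each camera call takes 0.05 s, during which the arm holds its last target. There are 200 camera calls.

### The job

Take the brass spacer with the red grip out of the sorting tray and slide it, foot down to the base plate, into the gap between the green stone tile and the blue stops, at the one stop where that gap is wide enough for it. Then push the tile with the spacer until its whole long edge is flush against the aluminium fence, and finish while still gripping the spacer and pressing the tile firmly against the fence: do not let go. Do not touch the tile with the gripper, and leave the other parts in the tray and the jar where they are.

Things in the scene. Friction and masses are not known exactly. Their poses are not given: they have to be found in the camera images.
- spacer: Brass spacer block standing upright: brass foot 15 (its x) x 38 (its y) x 24 high, on it a red plastic grip 12 (x) x 26 (y) x 28 high, total height 52; 0.14 kg. Origin: centre of the underside; z up. Starts standing on the floor of the tray, 5 above the table. Pressed hard on the plate its foot drags and the tile may stay askew; held 2 mm clear it pushes freely.
- tile: Green polished, slippery stone tile, 70 (its x) x 150 (its y) x 10 thick, about 0.3 kg, lying loose and flat on the jig's base plate. Origin: centre of the underside. It starts 3 to 5 mm off the fence, within 0.03 rad of parallel, its x roughly along the jig's x. Pushed off its middle it first turns, and closes flush along its whole edge at no more than 15 N of push.
- slot (a point): Point on the base plate at the foot of the middle of the thin blue stop's front face, the one place where the gap to the tile is wide enough: 17 to 23 mm at the start (the spacer is 15). x points level from the stop across the gap to the tile and fence, y along the fence, z up. The thin stop is fixed, 50 wide (y), 16 high, 36 deep (x).
- stop_medium: Fixed blue stop, 50 wide (y), 16 high, 47 deep (x); gap to the tile about 9 mm, too narrow. Origin: bottom middle of its rear face, on the base plate; x towards the tile. The three blue stops stand side by side along y, pitch 52 mm, in any order, rear faces in line.
- stop_thick: Fixed blue stop like the medium one but 50 deep (x); gap to the tile about 6 mm, too narrow. Origin: bottom middle of its rear face; x towards the tile.
- jig: Fixed dark steel base plate of the jig, 170 (x) x 190 (y) x 12 thick, carrying fence, stops and tile; origin: centre of its underside, on the table; x towards the fence.
- fence: Fixed aluminium fence of the jig, 16 thick (x) x 180 long (y) x 30 high above the base plate. Origin: bottom middle of the face that looks at the tile, on the base plate; x points from the tile into the fence, parallel to the slot's x. Tile flush: tile origin at x = -35 mm in this frame.
- tray: Fixed open wooden sorting tray 210 (x) x 200 (y) x 24 high, walls and floor 5 thick; origin: centre of the underside.
- bar: Bystander in the tray: steel square bar 12 x 55 (its y) x 12 high; origin: centre of the underside.
- ring_blank: Bystander in the tray: copper ring blank lying flat, outer diameter 36, 10 high; origin: centre of the underside.
- die: Bystander in the tray: dark steel die block 34 x 34 x 18 high; origin: centre of the underside.
- jar: Bystander on the bench: amber glass jar with a blue cap, diameter 48, 60 high; origin: centre of the underside.

How it is judged:
By the outcome, as a careful person would: the job done as asked, in the order asked, and still so for the second after the job is handed in, while the arm keeps its last pose, push and grip.
It also fails if it takes over 48 s, if anything falls off the work surface, if the arm or the gripper's body presses on something with over 40 N, if the wrist force passes 120 N, or if a joint passes its speed limit or range.

## Working session

There is one attempt and no reset: what is moved stays moved. The work goes in short steps, Python scripts to look and compute and a tool call to move; the robot and the scene stay as the last step left them, time stands still between calls to the robot, and variables do not carry over. Pictures are saved under pics/ and viewed, about 8 in all and at most 12, crops included, and the job is handed in when it is done.

Besides the shell and the picture viewer there is one more tool, called by a JSON object that holds its "method" and its "body", one argument or row to a line. arm_command: Moves the arm, as the interface text tells. Its arguments: {"type":"object","properties":{"series":{"type":"string"},"fingers":{"type":"number"},"grip_force":{"type":"number"}},"required":["series"]}

```bash
mkdir -p pics
python3 - <<'E'
from workcell import *
import cv2
for n in("top","scene"):
    cv2.imwrite(f"pics/{n}0.png",camera(n)[:,:,::-1])
    c=get_calibration(n);print(n,{k:(v.round(4).tolist() if hasattr(v,'round') and hasattr(v,'tolist') else v) for k,v in c.items()})
o=get_obs();print(o['t'],o['ee_pos'],o['tcp_rot'],o['ft_force'],o['grip_width'],bot.hold_point_z)
E
```

```text
top {'fx': 503.38204163852964, 'fy': 503.38204163852964, 'cx': 315.85130047854443, 'cy': 199.3014400608657, 'R': [[0.0036, -0.9999, 0.012], [-0.9879, -0.0054, -0.1549], [0.155, -0.0113, -0.9879]], 't': [-0.017, 0.5968, 1.0608]}
scene {'fx': 401.1348359677874, 'fy': 401.1348359677874, 'cx': 317.9042176649197, 'cy': 197.8718234041733, 'R': [[-0.4329, 0.9014, 0.0053], [0.7509, 0.3638, -0.5511], [-0.4987, -0.2345, -0.8344]], 't': [0.2629, -0.4422, 1.0892]}
0.1 [ 0.21406381 -0.58662191  0.22154718] [[ 3.42693309e-01 -9.39447257e-01 -3.83028282e-04]
 [-9.39445796e-01 -3.42693457e-01  1.67060410e-03]
 [-1.70070573e-03 -2.12670538e-04 -9.99998531e-01]] [-0.54387495 -0.70124141 -0.16826529] 0.08683007124719525 0.0187
```

View pics/top0.png

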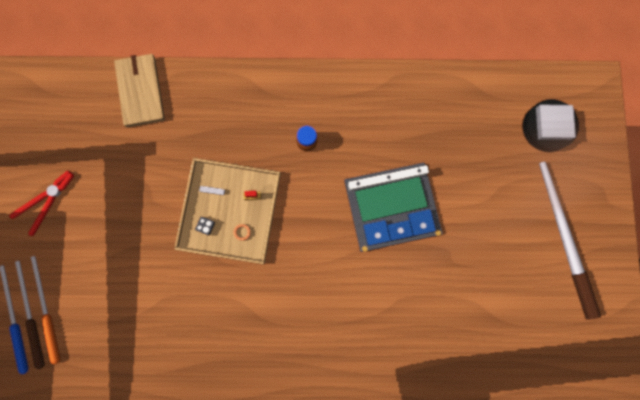

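View pics/scene0.png

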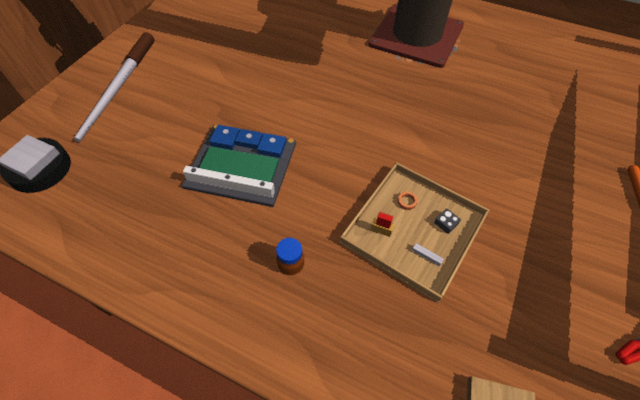

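The top view shows the tray around (228,211), with the red grip at (251,195), bar (212,190), ring (243,231) and die (205,226). The jig is around (394,207): white fence on the far side, green tile at (391,198), and blue stops at (376,233), (400,230) and (423,223). The middle stop looks shortest. The scene view agrees. Next I'll measure with masks.

```bash
cat > h.py <<'E'
from workcell import *
import numpy as np, cv2
def ray(n,uv,z):
    c=get_calibration(n);R=np.array(c['R']);t=np.array(c['t'])
    d=R.T@np.array([(uv[0]-c['cx'])/c['fx'],(uv[1]-c['cy'])/c['fy'],1]);o=-R.T@t
    return o+d*(z-o[2])/d[2]
def proj(n,X):
    c=get_calibration(n);p=np.array(c['R'])@X+np.array(c['t'])
    return np.array([c['fx']*p[0]/p[2]+c['cx'],c['fy']*p[1]/p[2]+c['cy']])
def mask(im,kind):
    f=im.astype(int);r,g,b=f[...,0],f[...,1],f[...,2]
    if kind=='red': return ((r>110)&(g<60)&(b<60)).astype(np.uint8)
    if kind=='green': return ((g>r+25)&(g>b+10)).astype(np.uint8)
    if kind=='blue': return ((b>r+40)&(b>g+25)).astype(np.uint8)
    if kind=='white': return ((f.min(2)>150)).astype(np.uint8)
def blobs(m,box,amin):
    q=np.zeros_like(m);x0,y0,x1,y1=box;q[y0:y1,x0:x1]=m[y0:y1,x0:x1]
    cs,_=cv2.findContours(q,cv2.RETR_EXTERNAL,cv2.CHAIN_APPROX_NONE)
    return [c for c in cs if cv2.contourArea(c)>=amin]
def rect(n,c,z):
    "min-area rectangle of a contour cast on height z: centre, sides mm, angle of long side (deg, world)"
    P=np.array([ray(n,p[0],z)[:2] for p in c])*1000
    (cx,cy),(w,h),a=cv2.minAreaRect(P.astype(np.float32))
    if w<h: w,h,a=h,w,a+90
    return [round(v,1) for v in (cx,cy,w,h,a%180)]
B={'top':dict(tray=(175,155,285,268),jig=(335,155,450,255)),'scene':dict(tray=(335,160,490,300),jig=(175,115,300,210))}
E
python3 - <<'E'
from h import *
for n in B:
    im=camera(n)
    for k,bx,z,a in(('red','tray',.057,8),('green','jig',.022,200),('blue','jig',.028,40),('white','jig',.042,40)):
        for c in blobs(mask(im,k),B[n][bx],a):
            print(n,k,cv2.contourArea(c),rect(n,c,z))
ims=[]
for n,b in(('top',(335,155,450,255)),('scene',(175,115,300,210)),('top',(175,155,285,268)),('scene',(345,190,420,245))):
    ims.append(cv2.resize(camera(n)[b[1]:b[3],b[0]:b[2],::-1],(400,300),interpolation=cv2.INTER_CUBIC))
cv2.imwrite('pics/c1.png',np.vstack([np.hstack(ims[:2]),np.hstack(ims[2:])]))
E
```

```text
top red 41.0 [607.3, 127.2, 21.9, 11.1, 90.3]
top green 2014.0 [603.6, -183.8, 151.9, 71.8, 103.3]
top blue 1364.0 [538.3, -199.5, 156.8, 51.3, 103.3]
top white 552.5 [649.2, -174.4, 182.6, 18.0, 102.4]
scene red 57.5 [610.6, 132.1, 23.7, 10.5, 94.0]
scene green 1655.5 [597.8, -181.6, 151.6, 61.2, 102.2]
scene blue 1238.0 [543.4, -194.7, 157.6, 57.5, 103.0]
scene white 466.5 [649.6, -172.6, 179.8, 16.1, 102.4]
```

View pics/c1.png

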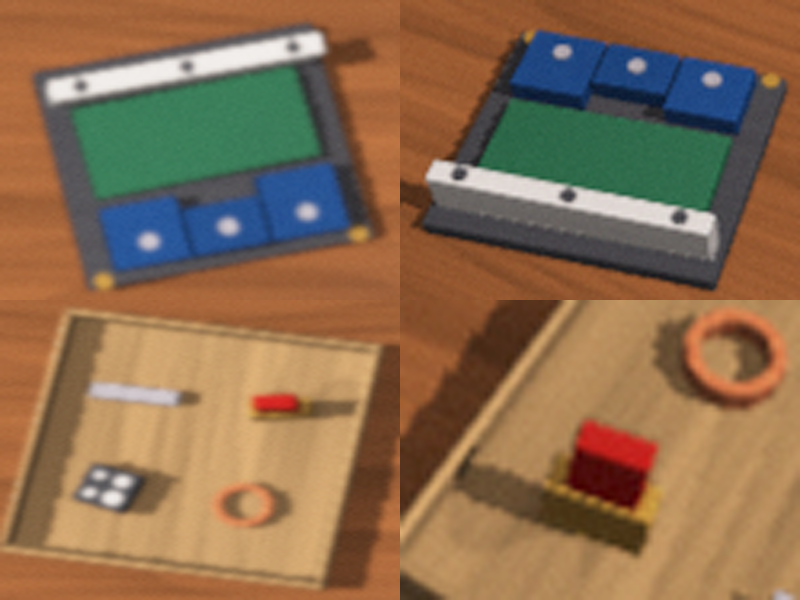

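The enlarged crops confirm that the thin stop is the middle one, with a dark gap in front of it. The red grip stands on its brass foot with its long side roughly along world y. The fence, tile and sizes match the given dimensions. Moving above the spacer now.

```bash
cat >> h.py <<'E'
from scipy.spatial.transform import Rotation as Ro
def go(x,y,z,yaw):
    "print tool-frame shift and turn (deg) from measured pose to world goal (mm, jaw yaw deg)"
    o=get_obs();T=np.array(o['tcp_rot']);a=np.radians(yaw)
    G=np.column_stack([[np.cos(a),np.sin(a),0],[np.sin(a),-np.cos(a),0],[0,0,-1]])
    s=T.T@(np.array([x,y,z])/1000-o['ee_pos']);r=Ro.from_matrix(T.T@G).as_rotvec(degrees=True)
    print('shift',s.round(4),'turn',r.round(2))
E
python3 - <<'E'
from h import *
go(609,130,110,2)
# profile across the slot, averaged over y
F=np.array([649.4,-173.5])
a=np.radians(12.6);ux=np.array([np.cos(a),np.sin(a)]);uy=np.array([-np.sin(a),np.cos(a)])
im=np.mean([camera('top').astype(float) for _ in range(4)],0).astype(np.float32)
for z,nm in((.022,'tile'),(.028,'stop'),(.042,'fence')):
  for s in(-18,0,18):
    xs=np.arange(-140,25,1.);pr=[]
    for x in xs:
        v=[]
        for d in(-4,0,4):
            w=(F+ux*x+uy*(s+d))/1000;p=proj('top',np.array([*w,z]));v.append(cv2.getRectSubPix(im,(1,1),(float(p[0]),float(p[1])))[0,0])
        pr.append(np.mean(v,0))
    pr=np.array(pr);g=pr[:,1]-pr[:,0];b=pr[:,2]-pr[:,0];l=pr.min(1)
    q=g if nm=='tile' else b if nm=='stop' else l
    q=q-np.median(q);h=q.max()/2;k=np.where(np.diff(q>h))[0]
    print(nm,s,[(round(float(xs[i]+(h-q[i])/(q[i+1]-q[i])),1)) for i in k])
E
```

```text
shift [-0.5383 -0.6166  0.1126] turn [-1.000e-02  1.000e-02 -7.196e+01]
tile -18 [-79.9, -13.8]
tile 0 [-80.4, -13.6]
tile 18 [-80.3, -14.1]
stop -18 [-137.6, -103.4]
stop 0 [-137.7, -127.7, -114.1, -103.3]
stop 18 [-137.5, -103.1]Traceback (most recent call last):
  File "<stdin>", line 13, in <module>
  File "h.py", line 8, in proj
    c=get_calibration(n);p=np.array(c['R'])@X+np.array(c['t'])
ValueError: time passes only in moves, steps and waits
```

{"method": "arm_command", "body": {
  "series": "-0.538 -0.617 0.112 0 0 -72;-0.538 -0.617 0.112 0 0 -72;-0.538 -0.617 0.112 0 0 -72;-0.538 -0.617 0.112 0 0 -72;-0.538 -0.617 0.112 0 0 -72;-0.538 -0.617 0.112 0 0 -72;-0.538 -0.617 0.112 0 0 -72;-0.538 -0.617 0.112 0 0 -72;-0.538 -0.617 0.112 0 0 -72;-0.538 -0.617 0.112 0 0 -72;-0.538 -0.617 0.112 0 0 -72;-0.538 -0.617 0.112 0 0 -72;-0.538 -0.617 0.112 0 0 -72;-0.538 -0.617 0.112 0 0 -72;-0.538 -0.617 0.112 0 0 -72;-0.538 -0.617 0.112 0 0 -72;-0.538 -0.617 0.112 0 0 -72;-0.538 -0.617 0.112 0 0 -72;-0.538 -0.617 0.112 0 0 -72;-0.538 -0.617 0.112 0 0 -72",
  "fingers": 0.6
}}

```text
t: 2.27
ee_pos: [0.6103, 0.1326, 0.1102]
tcp_rot: [[0.999, 0.037, 0.001], [0.037, -0.999, 0.0], [0.001, -0.0, -1.0]]
ft_force: [0.6, 0.1, 0.1]
grip_width: 0.0523
```

Run:
```python
from h import *
ims=[]
for n,b in(('top',(210,160,310,230)),('scene',(330,130,450,250))):
    im=camera(n)
    for c in blobs(mask(im,'red'),B[n]['tray'],4): print(n,rect(n,c,.057))
    ims.append(cv2.resize(im[b[1]:b[3],b[0]:b[2],::-1],(400,400),interpolation=cv2.INTER_CUBIC))
cv2.imwrite('pics/c2.png',np.hstack(ims))
go(609,130,32,2)
```

```text
top [457.7, 200.3, 21.7, 19.0, 90.2]
top [505.5, 193.7, 96.6, 37.4, 94.7]
top [679.0, 194.6, 84.4, 17.8, 87.7]
shift [-0.0016  0.0044  0.0774] turn [-0.08  0.01  0.29]
```

View pics/c2.png

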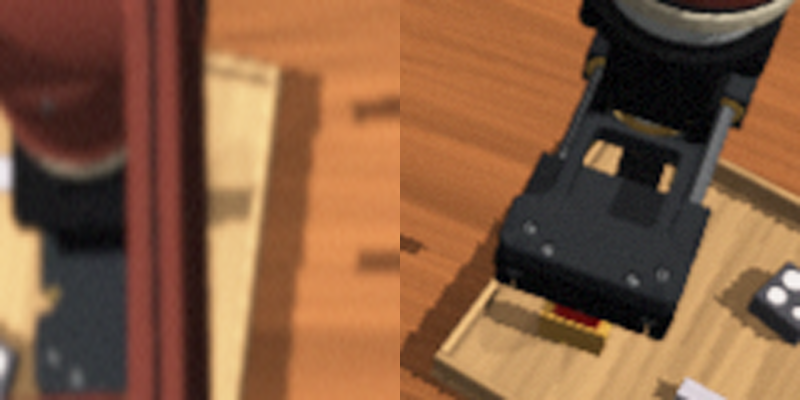

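{"method": "arm_command", "body": {
  "series": "-0.001 0.004 0.03 0 0 0;-0.001 0.004 0.055 0 0 0;-0.001 0.004 0.07 0 0 0;-0.001 0.004 0.0775 0 0 0;-0.001 0.004 0.0775 0 0 0;-0.001 0.004 0.0775 0 0 0"
}}

```text
t: 2.87
ee_pos: [0.6088, 0.1253, 0.0335]
tcp_rot: [[0.999, 0.035, 0.0], [0.035, -0.999, -0.0], [0.0, 0.0, -1.0]]
ft_force: [-0.3, -0.7, 0.4]
grip_width: 0.0522
```

{"method": "arm_command", "body": {
  "series": "-0 0 0 0 0 0;0 0 0 0 0 0;0 0 0 0 0 0;0 0 0 0 0 0;0 0 0 0 0 0;0 0 0 0 0 0;0 0 0 0 0 0;0 0 0 0 0 0;0 0 0 0 0 0;0 0 0 0 0 0",
  "fingers": 0,
  "grip_force": 40
}}

```text
t: 3.7
ee_pos: [0.6086, 0.1257, 0.0331]
tcp_rot: [[0.999, 0.036, 0.0], [0.036, -0.999, 0.0], [0.0, -0.0, -1.0]]
ft_force: [-0.7, 0.5, 0.5]
grip_width: 0.0115
```

{"method": "arm_command", "body": {
  "series": "0 0 -0.015 0 0 0;0 0 -0.04 0 0 0;0 0 -0.07 0 0 0;0 0 -0.09 0 0 0;0 0 -0.1 0 0 0;0 0 -0.1 0 0 0;0 0 -0.1 0 0 0;0 0 -0.1 0 0 0"
}}

```text
t: 4.37
ee_pos: [0.6072, 0.1256, 0.1309]
tcp_rot: [[0.999, 0.036, -0.003], [0.036, -0.999, -0.0], [-0.003, 0.0, -1.0]]
ft_force: [-0.4, -0.2, -2.8]
grip_width: 0.0116
```

Run:
```python
from h import *
o=get_obs();print(o['ee_pos'],o['grip_width'],o['ft_force'])
go(559.6,-193.6,120,12.6)
```

```text
[0.6072326  0.12555554 0.13086772] 0.011647698394690596 [-0.41800774 -0.20671208 -2.76862857]
shift [-0.0589  0.3173  0.0111] turn [-1.000e-02  1.900e-01 -1.056e+01]
```

{"method": "arm_command", "body": {
  "series": "-0.003 0.015 0 0 0 -1;-0.007 0.040 0 0 0 -2;-0.013 0.070 0 0 0 -3;-0.019 0.100 0 0 0 -4;-0.024 0.130 0 0 0 -5;-0.030 0.160 0 0 0 -6;-0.035 0.190 0 0 0 -7;-0.041 0.220 0 0 0 -8;-0.047 0.250 0 0 0 -9;-0.051 0.275 0 0 0 -10;-0.055 0.297 0 0 0 -10.5;-0.058 0.311 0 0 0 -10.6;-0.059 0.317 0 0 0 -10.6;-0.059 0.317 0 0 0 -10.6;-0.059 0.317 0 0 0 -10.6;-0.059 0.317 0 0 0 -10.6;-0.059 0.317 0 0 0 -10.6"
}}

```text
t: 5.78
ee_pos: [0.561, -0.1919, 0.1327]
tcp_rot: [[0.975, 0.22, -0.001], [0.22, -0.975, 0.001], [-0.0, -0.001, -1.0]]
ft_force: [0.9, -0.3, -1.3]
grip_width: 0.0117
```

Run:
```python
from h import *
o=get_obs();print(o['t'],o['ee_pos'],o['grip_width'],np.degrees(np.arctan2(o['tcp_rot'][1][0],o['tcp_rot'][0][0])))
p=proj('scene',o['ee_pos']);print('tcp px',p, 'foot bottom', proj('scene',o['ee_pos']-np.array([0,0,.028])))
ims=[]
x,y=map(int,p)
im=camera('scene');ims.append(cv2.resize(im[y-75:y+75,x-75:x+75,::-1],(500,500),interpolation=cv2.INTER_CUBIC))
cv2.imwrite('pics/c3.png',np.hstack(ims))
```

```text
5.7833 [ 0.56097187 -0.19193823  0.13266522] 0.011691684462609115 12.716761760498889
tcp px [235.82289162 109.49016038] foot bottom [238.24446794 120.25066078]
```

View pics/c3.png

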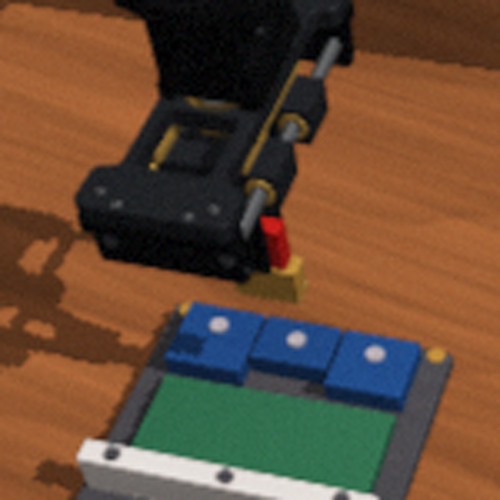

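The picture shows the held spacer upright, its red grip at crop (278,240) and foot right corner at about (302,298), above the middle stop. The gripper body hides the left side. I'll work out the grasp offset along y from the brass outline.

Run:
```python
from h import *
o=get_obs();T=np.array(o['tcp_rot']);P=o['ee_pos'];print(P)
for d in(0,3,6,9):
    c=[]
    for dx,dz in((7.5,-28),(7.5,-4),(-7.5,-4)):
        w=P+T@np.array([dx,-(19+d),-dz])/1000
        c.append(((proj('scene',w)-[160,34])*500/150).round(0).tolist())
    print(d,c)
im=camera('scene').astype(int)[100:130,225:262]
m=((im[...,0]-im[...,2]>60)&(im[...,1]-im[...,2]>40)).astype(int)
for i,r in enumerate(m): print(100+i,''.join('.#'[v] for v in r))
```

```text
[ 0.56106464 -0.19203829  0.13282596]
0 [[288.0, 302.0], [282.0, 272.0], [290.0, 253.0]]
3 [[293.0, 303.0], [287.0, 273.0], [295.0, 254.0]]
6 [[298.0, 304.0], [292.0, 274.0], [301.0, 255.0]]
9 [[303.0, 305.0], [297.0, 274.0], [306.0, 256.0]]
100 .....................#####.########..
101 ......................###############
102 ......................###.###########
103 ......................#############..
104 ......................##############.
105 ......................####...#.######
106 ......................#######..##.###
107 .......................#########..###
108 .......................##############
109 .......................##############
110 ......................####.##########
111 ......................#####.#########
112 .....................#######..#######
113 .....................########.#######
114 .................#..#########.#..####
115 .................#############......#
116 .................############...#...#
117 .......................############..
118 .......................##########..#.
119 ...................#...#####.#####.##
120 .......................##############
121 ........................####.##.#####
122 ........................####.###.####
123 ##......................######.##...#
124 ##......................##########..#
125 ....###.................##...##.#.##.
126 .........................#####.##..##
127 ...........................#.##..#..#
128 ...............................###...
129 ................................#.#..
```

Run:
```python
from h import *
a=np.radians(12.6);ux=np.array([np.cos(a),np.sin(a)]);uy=np.array([-np.sin(a),np.cos(a)])
F=np.array([649.4,-173.5])
for n,p in(('top',(400.5,230.3)),('top',(377.7,235.3)),('top',(423.2,225.4)),('scene',(175+236*125/400,115+66*95/300))):
    w=ray(n,p,.029)[:2]*1000;print(n,w.round(1),'along',((w-F)@ux).round(1),((w-F)@uy).round(1))
S=F-92*ux;G=S-7*uy;print(S,G)
go(G[0],G[1],60,12.6)
o=get_obs();print(o['ee_pos'])
```

```text
top [ 531.1 -202.6] along -121.8 -2.6
top [ 519.7 -151.8] along -121.8 49.5
top [ 542.2 -253.4] along -122.0 -54.6
scene [ 532.1 -198.2] along -119.9 1.5
[ 559.6156579  -193.56917821] [ 561.14266059 -200.40059554]
shift [-0.0018  0.008   0.073 ] turn [-0.01 -0.    0.12]
[ 0.56112492 -0.19222121  0.13300011]
```

{"method": "arm_command", "body": {
  "series": "-0.001 0.004 0.01 0 0 0;-0.002 0.008 0.03 0 0 0;-0.002 0.008 0.05 0 0 0;-0.002 0.008 0.063 0 0 0;-0.002 0.008 0.07 0 0 0;-0.002 0.008 0.07 0 0 0;-0.002 0.008 0.07 0 0 0;-0.002 0.008 0.07 0 0 0;-0.002 0.008 0.07 0 0 0;-0.002 0.008 0.07 0 0 0",
  "grip_force": 60
}}

```text
t: 6.72
ee_pos: [0.5615, -0.2018, 0.0643]
tcp_rot: [[0.976, 0.219, 0.002], [0.219, -0.976, -0.001], [0.002, 0.001, -1.0]]
ft_force: [-0.3, -0.4, -1.0]
grip_width: 0.0117
```

Run:
```python
from h import *
o=get_obs();T=np.array(o['tcp_rot']);P=o['ee_pos'];print(o['t'],P,o['ft_force'])
go(561.1,-200.4,43,12.6)
im=camera('scene')[100:220,165:315,::-1];cv2.imwrite('pics/c4.png',cv2.resize(im,(750,600),interpolation=cv2.INTER_CUBIC))
# predicted foot corners (crop px) with d=7
for dx,dy,dz in((7.5,26,-28),(7.5,26,-4),(-7.5,26,-4),(7.5,-12,-28)):
    print(dx,dy,((proj('scene',P+T@np.array([dx,-dy,-dz])/1000)-[165,100])*5).round(0))
```

```text
6.7167 [ 0.56153995 -0.20182036  0.06428239] [-0.26405315 -0.42836656 -0.97809654]
shift [-0.0002 -0.0015  0.0213] turn [ 0.08 -0.09  0.05]
7.5 26 [426. 238.]
7.5 26 [418. 198.]
-7.5 26 [430. 171.]
7.5 -12 [338. 221.]
```

View pics/c4.png

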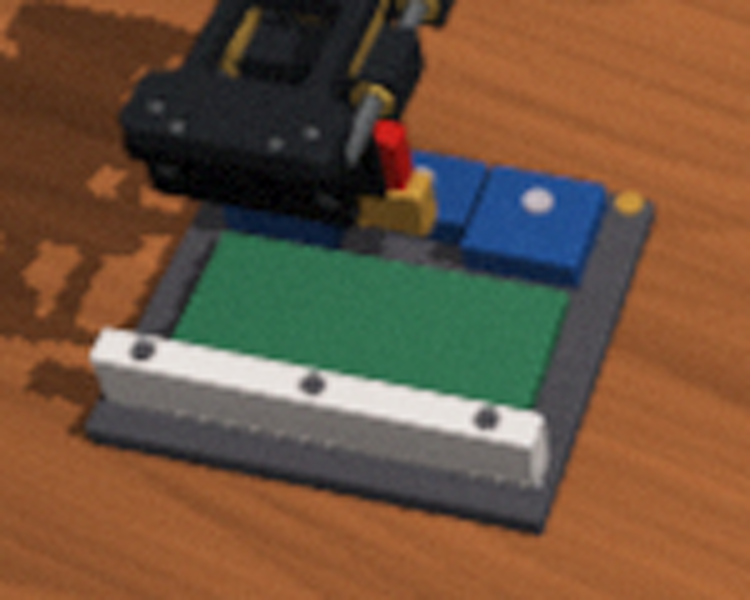

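The foot's right corner is at crop (430,236) against a predicted (426,238), so the held pose is known to about a millimetre. The spacer stands over the pocket in front of the middle stop, about 3 mm towards -y. Next I'll lower it below the stop top but above the tile top, then touch the stop to fix x.

{"method": "arm_command", "body": {
  "series": "0 -0.002 0.003 0 0 0;0 -0.003 0.006 0 0 0;0 -0.003 0.009 0 0 0;0 -0.003 0.011 0 0 0;0 -0.003 0.012 0 0 0;0 -0.003 0.012 0 0 0;0 -0.003 0.012 0 0 0;0 -0.003 0.012 0 0 0"
}}

```text
t: 7.43
ee_pos: [0.5602, -0.1986, 0.0511]
tcp_rot: [[0.976, 0.219, 0.0], [0.219, -0.976, -0.0], [0.0, 0.0, -1.0]]
ft_force: [-0.2, 0.4, -1.5]
grip_width: 0.0117
```

{"method": "arm_command", "body": {
  "series": "-0.0005 0 0 0 0 0;-0.001 0 0 0 0 0;-0.0015 0 0 0 0 0;-0.0015 0 0 0 0 0;-0.0015 0 0 0 0 0;-0.0015 0 0 0 0 0"
}}

```text
t: 7.93
ee_pos: [0.5586, -0.1989, 0.0511]
tcp_rot: [[0.976, 0.219, 0.0], [0.219, -0.976, -0.0], [0.0, 0.0, -1.0]]
ft_force: [-0.1, -0.2, -1.3]
grip_width: 0.0112
```

{"method": "arm_command", "body": {
  "series": "-0.0005 0 0 0 0 0;-0.001 0 0 0 0 0;-0.0015 0 0 0 0 0;-0.0015 0 0 0 0 0;-0.0015 0 0 0 0 0"
}}

```text
t: 8.35
ee_pos: [0.5582, -0.199, 0.0513]
tcp_rot: [[0.976, 0.219, 0.002], [0.219, -0.976, -0.0], [0.002, 0.001, -1.0]]
ft_force: [4.5, 1.4, -3.9]
grip_width: 0.0117
```

{"method": "arm_command", "body": {
  "series": "0.0015 0 0 0 0 0;0.0035 0 0 0 0 0;0.0035 0 0 0 0 0;0.0035 0 0.002 0 0 0;0.0035 0 0.004 0 0 0;0.0035 0 0.006 0 0 0;0.0035 0 0.008 0 0 0;0.0035 0 0.009 0 0 0;0.0035 0 0.009 0 0 0;0.0035 0 0.009 0 0 0"
}}

```text
t: 9.18
ee_pos: [0.5605, -0.1984, 0.0419]
tcp_rot: [[0.976, 0.219, -0.0], [0.219, -0.976, 0.0], [-0.0, -0.0, -1.0]]
ft_force: [-0.3, 0.3, -0.9]
grip_width: 0.0119
```

Entered freely; the bottom is at about z=14. Now I'll go down to a light touch on the plate.

{"method": "arm_command", "body": {
  "series": "0 0 0.0005 0 0 0;0 0 0.001 0 0 0;0 0 0.0015 0 0 0;0 0 0.002 0 0 0;0 0 0.0025 0 0 0;0 0 0.0025 0 0 0;0 0 0.0025 0 0 0"
}}

```text
t: 9.77
ee_pos: [0.5607, -0.1984, 0.0401]
tcp_rot: [[0.976, 0.219, 0.0], [0.219, -0.976, -0.0], [0.0, 0.0, -1.0]]
ft_force: [-2.4, 1.9, 4.9]
grip_width: 0.0114
```

{"method": "arm_command", "body": {
  "series": "0 0 -0.001 0 0 0;0 0 -0.002 0 0 0;0 0 -0.002 0 0 0;0.001 0 -0.002 0 0 0;0.002 0 -0.002 0 0 0;0.003 0 -0.002 0 0 0;0.004 0 -0.002 0 0 0;0.004 0 -0.002 0 0 0;0.004 0 -0.002 0 0 0"
}}

```text
t: 10.52
ee_pos: [0.5644, -0.1975, 0.0414]
tcp_rot: [[0.976, 0.219, -0.0], [0.219, -0.976, 0.0], [-0.0, -0.0, -1.0]]
ft_force: [-0.1, 0.0, -2.3]
grip_width: 0.0113
```

{"method": "arm_command", "body": {
  "series": "0.0005 0 0 0 0 0;0.001 0 0 0 0 0;0.0015 0 0 0 0 0;0.002 0 0 0 0 0;0.002 0 0 0 0 0;0.002 0 0 0 0 0"
}}

```text
t: 11.02
ee_pos: [0.5665, -0.1971, 0.0416]
tcp_rot: [[0.976, 0.219, 0.0], [0.219, -0.976, -0.0], [0.0, 0.0, -1.0]]
ft_force: [-1.1, -0.1, -1.6]
grip_width: 0.0117
```

{"method": "arm_command", "body": {
  "series": "0.0005 0 0 0 0 0;0.001 0 0 0 0 0;0.001 0 0 0 0 0;0.001 0 0 0 0 0"
}}

```text
t: 11.35
ee_pos: [0.5672, -0.1969, 0.0415]
tcp_rot: [[0.976, 0.219, -0.001], [0.219, -0.976, 0.0], [-0.0, -0.0, -1.0]]
ft_force: [-1.9, 0.2, -0.7]
grip_width: 0.012
```

{"method": "arm_command", "body": {
  "series": "0.0005 0 0 0 0 0;0.001 0 0 0 0 0;0.001 0 0 0 0 0;0.001 0 0 0 0 0"
}}

```text
t: 11.68
ee_pos: [0.5673, -0.1968, 0.0412]
tcp_rot: [[0.976, 0.219, -0.002], [0.219, -0.976, 0.0], [-0.002, -0.001, -1.0]]
ft_force: [-6.3, -1.0, 1.0]
grip_width: 0.0115
```

{"method": "arm_command", "body": {
  "series": "0.0005 0 0 0 0 0;0.001 0 0 0 0 0;0.001 0 0 0 0 0;0.001 0 0 0 0 0"
}}

```text
t: 12.02
ee_pos: [0.5674, -0.1967, 0.041]
tcp_rot: [[0.976, 0.219, -0.004], [0.219, -0.976, 0.0], [-0.004, -0.001, -1.0]]
ft_force: [-8.4, -2.5, 1.3]
grip_width: 0.0118
```

{"method": "arm_command", "body": {
  "series": "0.0005 0 0 0 0 0;0.001 0 0 0 0 0;0.001 0 0 0 0 0;0.001 0 0 0 0 0"
}}

```text
t: 12.35
ee_pos: [0.5675, -0.1966, 0.0407]
tcp_rot: [[0.976, 0.219, -0.006], [0.219, -0.976, 0.0], [-0.006, -0.001, -1.0]]
ft_force: [-10.2, -2.5, 1.9]
grip_width: 0.0115
```

{"method": "arm_command", "body": {
  "series": "0.0005 0 -0.0005 0 0 0;0.001 0 -0.001 0 0 0;0.0015 0 -0.001 0 0 0;0.002 0 -0.001 0 0 0;0.002 0 -0.001 0 0 0;0.002 0 -0.001 0 0 0"
}}

```text
t: 12.85
ee_pos: [0.5677, -0.1966, 0.0408]
tcp_rot: [[0.976, 0.219, -0.01], [0.219, -0.976, -0.0], [-0.01, -0.002, -1.0]]
ft_force: [-14.4, -4.8, 2.5]
grip_width: 0.0118
```

Run:
```python
from h import *
o=get_obs();print(o['t'],o['ee_pos'],o['ft_force'],o['moment'],o['grip_width'])
im=camera('scene')
for c in blobs(mask(im,'green'),B['scene']['jig'],100): print(cv2.contourArea(c),rect('scene',c,.022))
cv2.imwrite('pics/c5.png',cv2.resize(im[100:220,165:315,::-1],(750,600),interpolation=cv2.INTER_CUBIC))
t=camera('top');cv2.imwrite('pics/c6.png',cv2.resize(t[145:265,320:470,::-1],(750,600),interpolation=cv2.INTER_CUBIC))
```

```text
12.85 [ 0.5676622  -0.19659344  0.04076563] [-14.36150364  -4.80889313   2.48269492] [-1.04133884  2.74451346 -0.08041668] 0.011779851453843528
1370.0 [600.4, -181.6, 152.1, 56.6, 102.4]
```

View pics/c5.png

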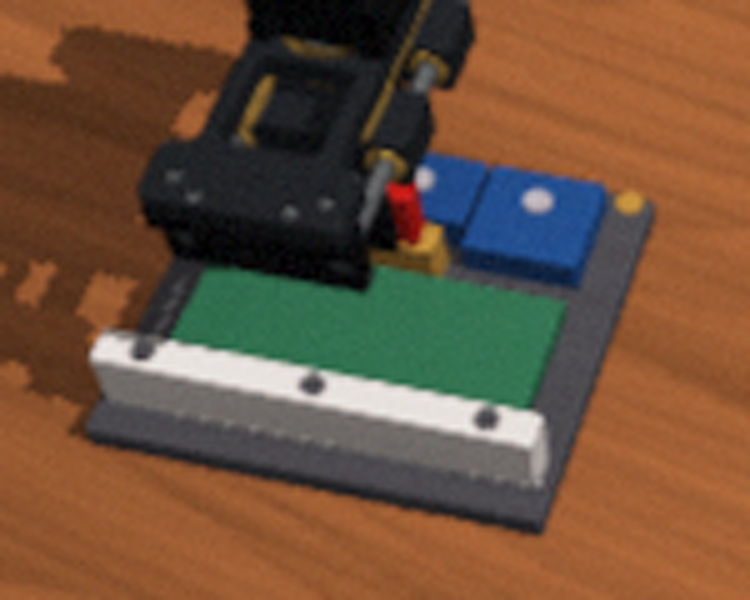

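View pics/c6.png

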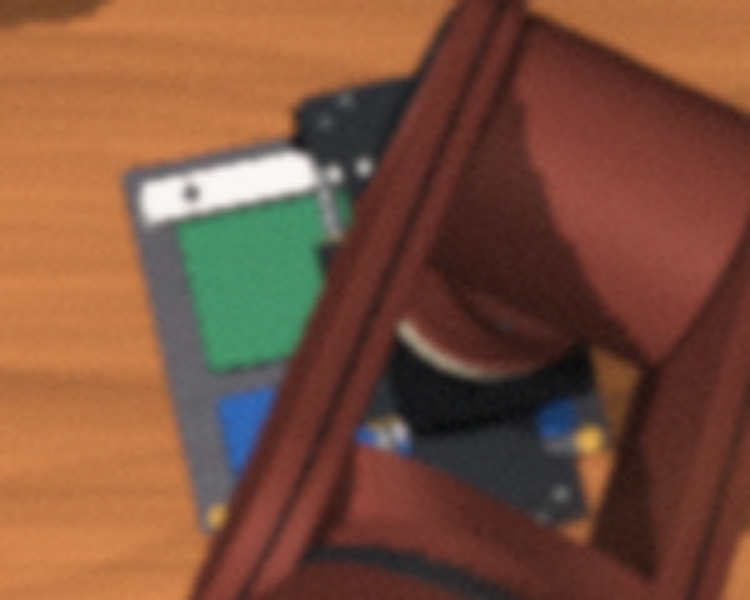

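Scene view: the foot sits between the thin stop and the tile, at crop (410,250). The tile's fence side is parallel and close. Top view: the visible left half of the tile shows no strip between it and the fence. I'll lift slightly so the foot can't drag, and press a bit more firmly.

{"method": "arm_command", "body": {
  "series": "0 0 -0.0005 0 0 0;0 0 -0.001 0 0 0;0.0005 0 -0.0015 0 0 0;0.001 0 -0.0015 0 0 0;0.0015 0 -0.0015 0 0 0;0.0015 0 -0.0015 0 0 0;0.0015 0 -0.0015 0 0 0;0.0015 0 -0.0015 0 0 0"
}}

```text
t: 13.62
ee_pos: [0.5678, -0.1965, 0.0411]
tcp_rot: [[0.976, 0.219, -0.013], [0.219, -0.976, -0.0], [-0.012, -0.003, -1.0]]
ft_force: [-15.7, -7.8, -2.2]
grip_width: 0.0115
```

Run:
```python
from h import *
o=get_obs();print(o['t'],o['ee_pos'],o['ft_force'],o['moment'],o['grip_width'])
# strip between tile and fence (top), tile/fence edges where visible; and near/right tile edges (scene), in jig frame
F=np.array([649.4,-173.5]);a=np.radians(12.5);ux=np.array([np.cos(a),np.sin(a)]);uy=np.array([-np.sin(a),np.cos(a)])
def prof(n,s,z,f,lo,hi):
    xs=np.arange(lo,hi,.5);v=[]
    for x in xs:
        w=[];
        for d in(-2,0,2):
            p=proj(n,np.array([*(F+ux*x+uy*(s+d))/1000,z]));w.append(cv2.getRectSubPix(IM[n],(1,1),(float(p[0]),float(p[1])))[0,0])
        v.append(f(np.mean(w,0)))
    return xs,np.array(v)
IM={n:np.mean([camera(n).astype(float) for _ in range(3)],0).astype(np.float32) for n in B}
for s in(68,55,42,30,-30,-45,-58,-68):
    xs,g=prof('scene',s,.022,lambda c:c[1]-c[0],-100,-50)
    h=(g[-1]+np.min(g))/2;k=np.where(np.diff((g>h).astype(int))==1)[0]
    print('near edge scene',s,[round(float(xs[i]),1) for i in k],'green level',round(float(g[-1])))
for s in(70,60,50,40,30):
    xs,m=prof('top',s,.022,lambda c:c[1],-30,5);print('top strip',s,m[::4].round().astype(int).tolist())
```

```text
13.6167 [ 0.56779528 -0.19648756  0.04113963] [-15.68953829  -7.76573789  -2.24365366] [-1.50791509  3.00937817 -0.08883869] 0.011548851072769286
near edge scene 68 [-78.0] green level 65
near edge scene 55 [-78.0] green level 64
near edge scene 42 [-78.0] green level 65
near edge scene 30 [-78.0] green level 63
near edge scene -30 [-63.0] green level 64
near edge scene -45 [-62.5] green level 63
near edge scene -58 [-62.5] green level 62
near edge scene -68 [-61.0] green level 62
top strip 70 [145, 144, 142, 142, 143, 145, 145, 143, 139, 131, 122, 135, 176, 215, 228, 221, 209, 210]
top strip 60 [146, 146, 147, 146, 146, 146, 145, 145, 142, 134, 124, 138, 179, 218, 231, 224, 213, 212]Traceback (most recent call last):
  File "<stdin>", line 19, in <module>
  File "<stdin>", line 10, in prof
  File "h.py", line 8, in proj
    c=get_calibration(n);p=np.array(c['R'])@X+np.array(c['t'])
ValueError: time passes only in moves, steps and waits
```

Run:
```python
import h
from h import *
C={n:get_calibration(n) for n in B};h.get_calibration=lambda n:C[n]
F=np.array([649.4,-173.5]);a=np.radians(12.5);ux=np.array([np.cos(a),np.sin(a)]);uy=np.array([-np.sin(a),np.cos(a)])
IM={n:np.mean([camera(n).astype(float) for _ in range(6)],0).astype(np.float32) for n in B}
def edge(n,s,z,f,xs,rise):
    v=np.array([f(cv2.getRectSubPix(IM[n],(1,1),tuple(map(float,proj(n,np.array([*(F+ux*x+uy*s)/1000,z])))))[0,0]) for x in xs])
    if not rise: v=-v
    q=(v.max()+v.min())/2;i=np.where((v[:-1]<q)&(v[1:]>=q))[0][-1]
    return xs[i]+(q-v[i])/(v[i+1]-v[i])*(xs[1]-xs[0])
def fit(lbl,n,ss,*k):
    e=np.array([edge(n,s,*k) for s in ss]);p=np.polyfit(ss,e,1);print(lbl,e[::4].round(1),'angle mrad',(1000*p[0]).round(1),'rms',np.std(e-np.polyval(p,ss)).round(2))
G=lambda c:c[1]-c[0]; L=lambda c:min(c)
fit('tile near','scene',np.arange(28,72,2.),.022,G,np.arange(-90,-65,.5),True)
fit('fence back','scene',np.arange(-80,82,4.),.042,L,np.arange(-25,0,.5),True)
fit('tile near','top',np.arange(45,72,2.),.022,G,np.arange(-90,-65,.5),True)
fit('fence face','top',np.arange(45,72,2.),.042,L,np.arange(-18,-0,.5),True)
```

```text
tile near [-77.6 -77.9 -77.9 -77.5 -77.8 -78. ] angle mrad -1.5 rms 0.22
fence back [-5.8 -6.8 -8.1 -7.7 -8.1 -8.1 -7.8 -7.8 -7.5 -8.1 -7.3] angle mrad -2.9 rms 0.56
tile near [-79.7 -78.7 -78.5 -78.7] angle mrad 27.1 rms 0.26
fence face [ -9.7  -9.8  -9.8 -10.1] angle mrad -21.7 rms 0.14
```

{"method": "arm_command", "body": {
  "series": "0 0 0 0 0 0;0 0 0 0 0 0;0 0 0 0 0 0;0 0 0 0 0 0;0 0 0 0 0 0;0 0 0 0 0 0"
}}

```text
t: 15.02
ee_pos: [0.5678, -0.1965, 0.0412]
tcp_rot: [[0.976, 0.219, -0.013], [0.219, -0.976, -0.0], [-0.012, -0.003, -1.0]]
ft_force: [-14.9, -7.6, -2.1]
grip_width: 0.0116
```

Run:
```python
from h import *
o=get_obs();print(o['t'],o['ee_pos'],o['ft_force'],o['grip_width'])
if np.hypot(*o['ft_force'][:2])>12 and o['grip_width']>.01: print(bot.close_job())
```

```text
15.0167 [ 0.56779354 -0.19650994  0.04115509] [-14.89871653  -7.64249169  -2.06236093] 0.011573739231739759
the job is handed in; nothing more can be done
None
```

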